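Swap the worn plate of a sample cell

TASK

Take the worn, notched plate off the cell body in the assembly nest and drop it into the wire scrap basket. Then rebuild the stack in the nest: set the large square spacer frame flat and square on the cell body (not the small frame), and then the knobbed cover plate flat and square on the spacer. Leave the basket standing where it is, the cell body in the nest and the small frame where it lies.

Things in the scene. Friction and masses are not known exactly. Their poses are not given: they have to be found in the camera images.
- nest: Aluminium nest, fixed: base 130 x 130 x 12 mm, four 5 mm thick corner brackets around a 60 x 60 mm pocket. Origin: centre of its underside, below the pocket's centre; pocket floor 12 mm up, sides along x and y. Brackets are straight to 54 mm up, then flare outwards to 63 mm; they stand 20 to 35 mm off the centre lines: each side has a 40 mm gap in the middle for fingers.
- cell_body: Steel cell block 55 x 55 x 18 mm with a square recess in its top, 0.3 kg, loose in the nest's pocket. Origin: centre of its underside; sides along x and y; its top is 30 mm above the nest's origin.
- worn_plate: The worn plate: solid steel plate 55 x 55 x 12 mm with a 14 mm square notch out of the corner at its +x +y, 0.2 kg, lying on the cell body in the nest at the start. Origin: centre of the underside of the full square; sides along x and y.
- spacer: The large spacer: open square aluminium frame 55 x 55 x 14 mm with a 30 mm square opening, lying flat on the bench. Origin: centre of its underside; sides along x and y.
- cover: The cover plate: aluminium plate 55 x 55 x 8 mm with an upright round knob 24 mm in diameter and 30 mm tall in the middle (38 mm overall), lying on the bench. Origin: centre of its underside; sides along x and y.
- small_spacer: A smaller frame for another cell, not to be used: open square aluminium frame 40 x 40 x 14 mm lying in the same row as spacer and cover, their order varies. Origin: centre of its underside; sides along x and y.
- basket: Wire scrap basket: open top, 170 x 170 mm outside, 80 mm high, 4 mm thick walls and floor, 0.6 kg, standing loose on the bench; another scrapped notched plate already lies in its +x +y corner. Origin: centre of its underside; sides along x and y.
Things that resemble listed ones, but are neither listed nor needed, are in the scene too. Of the things that look like the cover, the middle-sized one is meant.

How it is judged (in metres and radians):
On the way, in this order (a step that is already met when the one before it is completed fails the run):
1. the worn plate lies in the basket, released (x of worn_plate in the frame of basket between -0.081 and 0.081 m and y of worn_plate in the frame of basket between -0.081 and 0.081 m and z of worn_plate in the frame of basket between -0.002 and 0.07 m and contact force between worn_plate and the fingers below 0.1 N and linear speed of worn_plate below 0.02 m/s), for 0.2 s.
2. the large spacer lies flat and square on the cell body in the nest, released (horizontal distance between each of cell_body, spacer and nest below 0.005 m and z of cell_body in the frame of nest between 0.009 and 0.015 m and angle between each of cell_body, spacer's own z axis and vertical below 0.06 rad and (angle between the x axis of cell_body and the x axis of nest, either way round below 0.12 rad or angle between the x axis of cell_body and the y axis of nest, either way round below 0.12 rad) and z of spacer in the frame of nest between 0.027 and 0.033 m and (angle between the x axis of spacer and the x axis of nest, either way round below 0.12 rad or angle between the x axis of spacer and the y axis of nest, either way round below 0.12 rad) and contact force between spacer and the fingers below 0.1 N and linear speed of spacer below 0.02 m/s), for 0.2 s.
At the end, for the whole second after the job is handed in: Worn plate at rest in the upright basket, origin under 70 mm above its underside. In the nest lie cell body, large spacer, cover: centred within 5 mm, flat within 0.06 rad, square within 0.12 rad (any quarter turn), heights 12, 30, 44 mm within 3 mm; all released and at rest (all of step 1 and all of step 2 and horizontal distance between cover and nest below 0.005 m and z of cover in the frame of nest between 0.041 and 0.047 m and angle between cover's own z axis and vertical below 0.06 rad and (angle between the x axis of cover and the x axis of nest, either way round below 0.12 rad or angle between the x axis of cover and the y axis of nest, either way round below 0.12 rad) and contact force between cover and the fingers below 0.1 N and linear speed of cover below 0.02 m/s and angle between basket's own z axis and vertical below 0.1 rad); the robot touches nothing.
It fails at once if the wire basket is shifted by more than 40 mm (distance of basket from where it was at the start of the episode above 0.04 m).
It fails at once if the small frame is shifted by more than 30 mm (distance of small_spacer from where it was at the start of the episode above 0.03 m).
It also fails if it takes over 69 s, if anything falls off the work surface, if the arm or the gripper's body presses on something with over 40 N, if the wrist force passes 120 N, or if a joint passes its speed limit or range.

ROBOT

A 7-joint arm with a two-finger parallel gripper is mounted at the origin on the work surface. World frame = base frame: x ahead of the robot, y to its left, z up, the work surface at z = 0. Lengths are in mm, angles in rad, forces in N, time in s.
With the tool pointing down it reaches from about 400 to 925 mm from the base axis. Payload 5.6 kg.
Tool frame: the origin (TCP) lies on the centre line of the jaws, within the pads' length; the fingertips stand 17 mm ahead of it and the grasp point (between the pads) lies 2 mm behind it; z points along the fingers, y is the line along which they close (so a half turn about z gives the same grasp; the last joint's range is limited). The gripper opens to 85 mm and grips with 20 to 120 N. Pads are 22 mm wide; open, the fingers measure 114 mm over their backs; the gripper's body (76 mm by 85 mm) begins 54 mm behind the grasp point. The pads swing forward as they close: fully open they stand 13 mm farther back than shut.
Start: joints at [-1.341, 0.468, -0.012, 1.603, 0.006, 1.071, -0.056], TCP at [175.169, 625.958, 248.29] pointing down, gripper open.
Joint ranges: [-2.53, 2.53], [-0.31, 2.02], [-1.57, 1.55], [0.28, 2.44], [-1.29, 4.43], [0.15, 1.84], [-2.92, 2.92]. Speed limits (rad/s): [2.57, 2.57, 3.14, 3.14, 3.14, 3.14, 3.14].

INTERFACE

Orientations are given as a rotation vector (axis times angle).
In Python, from workcell import get_obs, get_image, sign_off gives the robot as it stands. The module is installed in compiled form; this text tells all that it offers.
- The arm moves only by the shell command python3 -m inch 'ROWS'. ROWS is JSON, a list of rows, each a list of 7 numbers: the finger opening in cm, from 0 to 8.54, then the shift along the tool's x, y, z in cm, then the turn, a rotation vector about the tool's x, y, z in rad. A call has 1 to 12 rows; each row shifts and turns the commanded pose from where the row before left it, along the tool's axes as they then stand; what a row does not reach is not made up. A row lasts 1/8 s, in which the tool goes at most 62.5 mm and 10.7 degrees, less where a joint would pass 70% of its speed; a pose out of reach is approached as far as the arm can. A call is refused whole if a number of a shift passes 6.25 or a number of a turn 0.188, either way. A call with a gripper value outside its range is refused whole. The fingers move at their own pace and stop on an object; the grip force is fixed at half the most. Time passes only in rows, so rows that do not move let the fingers close. It gives the time, the measured TCP pose, the force, the opening and the grip force at its end, in the units of the state.
- get_obs(): the state, without advancing time (a new reading comes with each control period).
- get_image(name): name is "scene" or "top" or "wrist"; returns a dict with "pixels" (384x512x3 uint8, blue, green, red), "fx", "fy", "cx", "cy" (pixels), "position" and "rotation" of the camera in the world. Camera axes: x right, y down, z forward; pixel columns grow to the right and rows downward; lengths in mm; the calibration is good to about 2 mm. The wrist camera is an equidistant fisheye: a pixel r from the principal point sees the ray r / f radians off the axis. A picture is of the moment at which its call begins. There is no depth.
- sign_off(): hands the job in; it is judged then, once.
The state is a dict: "time": time; "qpos": joint angles; "qvel": joint speeds; "joint_efforts": joint torques, N m; "tcp_pos": TCP position; "eef_rot": TCP orientation; "force": force on the tool from outside, world axes, zero at the start; "wrist_torque": the same for the moment, N m; "finger_gap": finger opening in mm; "grip_force": force on a finger pad.
Only numpy, scipy, OpenCV 4.12 (cv2) and the standard library are available. Lean on these libraries where they do the work, as an engineer would, in place of code of your own. Each camera call takes 0.05 s, during which the arm holds its last target. There are 200 camera calls.

## Working session

There is one attempt and no reset: what is moved stays moved. The work goes in short steps, Python scripts to look and compute and a shell command to move; the robot and the scene stay as the last step left them, time stands still between calls to the robot, and variables do not carry over. Pictures are saved under pics/ and viewed, at most 10 in all, crops included, and the job is handed in when it is done.

```bash
mkdir -p pics
cat > h.py <<'E'
import numpy as np, cv2, pickle
from scipy.spatial.transform import Rotation as R
from workcell import get_obs, get_image
def snap(n,f):
    d=get_image(n); cv2.imwrite(f'pics/{f}.png',d['pixels']); pickle.dump(d,open(f'pics/{f}.pkl','wb')); return d
def load(f): return pickle.load(open(f'pics/{f}.pkl','rb'))
def rot(d):
    r=np.array(d['rotation'],float); return r if r.shape==(3,3) else R.from_rotvec(r).as_matrix()
def px(d,u,v,z,fish=False):
    a=(u-d['cx'])/d['fx']; b=(v-d['cy'])/d['fy']
    if fish:
        t=np.hypot(a,b); s=np.sin(t)/t if t>1e-9 else 1; r=np.array([a*s,b*s,np.cos(t)])
    else: r=np.array([a,b,1])
    r=rot(d)@r; p=np.array(d['position'],float); return p+r*(z-p[2])/r[2]
def crop(f,x0,y0,x1,y1,k,o):
    i=cv2.imread(f'pics/{f}.png')[y0:y1,x0:x1]; cv2.imwrite(f'pics/{o}.png',cv2.resize(i,None,fx=k,fy=k,interpolation=cv2.INTER_CUBIC))
E
python3 - <<'E'
from h import *
o=get_obs(); print(o)
for n in('scene','top'):
    d=snap(n,n+'0'); print(n,{k:v for k,v in d.items() if k!='pixels'})
a=cv2.imread('pics/top0.png')
cv2.imwrite('pics/t0.png',cv2.resize(a,(800,600),interpolation=cv2.INTER_CUBIC))
E
```

```text
{'time': 0.0, 'qpos': array([-1.34097105,  0.4683843 , -0.01160548,  1.60362051,  0.00601553,
        1.07140027, -0.05633365]), 'qvel': array([ 0.00111675,  0.00031179,  0.00060186, -0.00113691,  0.00146485,
       -0.00019011,  0.00010327]), 'joint_efforts': array([ 6.17535215e-05, -5.32379043e+01,  2.19739869e-02, -2.51297611e+01,
        1.15340768e-02,  7.49443163e-03, -1.52278574e-05]), 'tcp_pos': array([175.0691603 , 625.43351363, 247.33497542]), 'eef_rot': array([-4.27347153e-01, -3.11228311e+00,  2.78806485e-03]), 'force': array([-0.08461187,  0.41748277, -0.58597861]), 'wrist_torque': array([ 0.05316053, -0.01916026, -0.03536517]), 'grip_force': 0.0, 'finger_gap': 85.4446570009294}
scene {'fx': 476.796673627438, 'fy': 476.796673627438, 'cx': 255.1879185823897, 'cy': 188.46476251080702, 'position': array([1038.33008387, -736.90135858,  594.80630311]), 'rotation': array([-2.03910814, -0.62999042,  0.35233839])}
top {'fx': 385.1611448792165, 'fy': 385.1611448792165, 'cx': 252.65722335468752, 'cy': 191.19179711803412, 'position': array([ 506.67380531,  -14.69686484, 1130.8034661 ]), 'rotation': array([-2.18488723,  2.19518438, -0.0348194 ])}
```

View pics/t0.png

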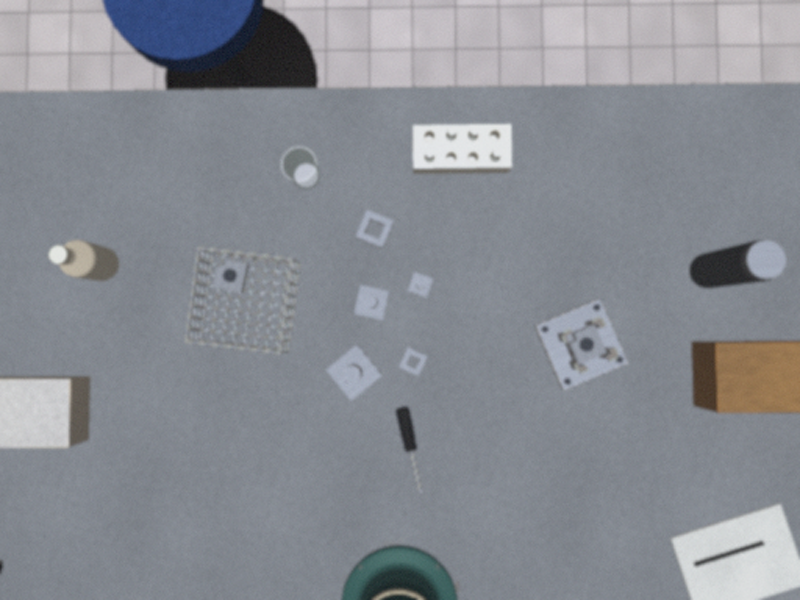

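View pics/scene0.png

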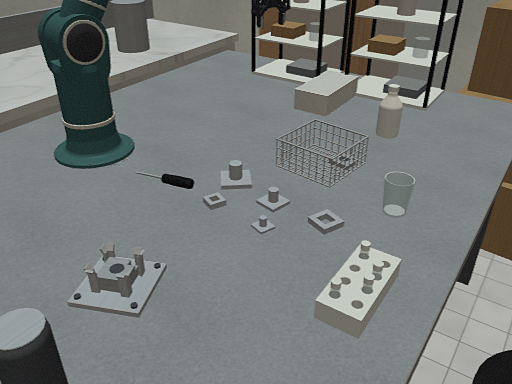

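Candidates (800x600 view of the top camera):
- **Frames:** large at (375,229), small at (413,361).
- **Knobbed plates:** small at (420,285), middle at (371,302), large at (353,372).
- **Notched plates:** one in the nest at (587,345), one already in the basket at (230,275).

I choose the nest plate, the large frame (375,229) and the middle knobbed plate (371,302). I'll check that in close crops.

Run:
```python
from h import *
crop('top0',200,125,290,265,4,'a'); crop('top0',335,185,410,255,8,'b')
a=cv2.imread('pics/a.png');b=cv2.imread('pics/b.png')[:, :440]
b=cv2.imread('pics/b.png'); b=cv2.resize(b,(435,406))
c=np.zeros((560,800,3),np.uint8); c[:,:360]=a; c[:406,362:797]=b
cv2.imwrite('pics/c1.png',c)
d=load('top0');s=512/800
for n,u,v,z in [('nest',583,345,12),('plate',587,345,42),('bas',243,300,80),('lsp',375,229,14),('sm',413,361,14),('cov',371,302,8),('knobtop',374,302,38)]:
    print(n,px(d,u*s,v*s,z).round(1))
```

```text
nest [ 472.3 -344.7   12. ]
plate [ 473.2 -343.    42. ]
bas [555.4 267.7  80. ]
lsp [690.1  38.8  14. ]
sm [444.1 -30.8  14. ]
cov [553.8  46.9   8. ]
knobtop [552.5  39.8  38. ]
```

View pics/c1.png

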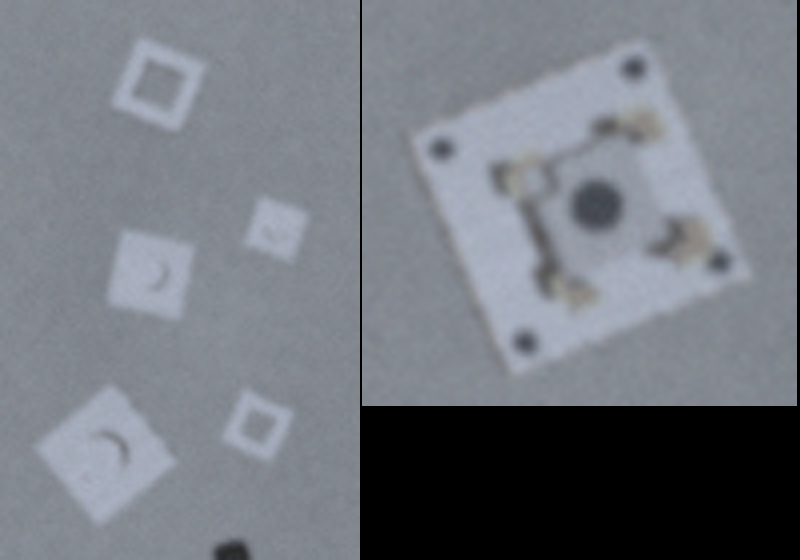

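The crops show the nest base corners at (640,41), (412,135), (515,373) and (750,275). The plate in the nest has its notch at upper left. On the left side, the large frame is at (160,84), the middle cover at (150,273) and the small frame at (258,425), which confirms the choice. Next come positions and yaws.

```bash
cat >> h.py <<'E'
def quad(d,pts,z,fish=False):
    P=np.array([px(d,u,v,z,fish)[:2] for u,v in pts]); c=P.mean(0)
    e=np.roll(P,-1,0)-P; a=np.arctan2(e[:,1],e[:,0]); yaw=np.angle(np.mean(np.exp(4j*a)))/4
    print('c',c.round(1),'yaw90 %.3f'%yaw,'sides',np.linalg.norm(e,axis=1).round(1)); return c,yaw
def go(x,y,z,yaw,p=None,r=None):
    "turn of tool z (tool y line along yaw mod 180), then shifts (cm) after turning"
    o=get_obs(); p=o['tcp_pos'] if p is None else p
    M=R.from_rotvec(o['eef_rot']).as_matrix()
    ty=np.arctan2(M[1,1],M[0,1]); dy=(yaw-ty+np.pi/2)%np.pi-np.pi/2
    N=R.from_euler('z',dy).as_matrix()@M
    print('t %.2f'%o['time'],'tcp',np.round(o['tcp_pos'],1),'gap %.1f'%o['finger_gap'],'grip %.1f'%o['grip_force'],'F',np.round(o['force'],1),'tilt',np.round(M[2],3))
    print('turn z',round(-dy,3),'q7 %.2f'%o['qpos'][6],'shift cm after turn',(N.T@(np.array([x,y,z])-p)/10).round(2))
E
python3 - <<'E'
from h import *
d=load('top0')
f=lambda L,k,ox,oy,cx=0:[((u-cx+.5)/k-.5+ox,(v+.5)/k-.5+oy) for u,v in L]
c,y=quad(d,f([(640,41),(412,135),(515,373),(750,275)],5.8,335,185,362),12)
quad(d,f([(141,37),(207,65),(180,132),(111,103)],4,200,125),14)
quad(d,f([(121,230),(196,240),(180,320),(106,303)],4,200,125),8)
quad(d,f([(246,389),(294,405),(270,461),(222,437)],4,200,125),14)
s=.64
quad(d,[(198*s,248*s),(299*s,258*s),(289*s,353*s),(185*s,342*s)],80)
for yy in (y,y+np.pi/2): print(yy); go(555,268,250,yy)
E
```

```text
c [ 474.5 -341.6] yaw90 0.397 sides [123.1 127.9 126.4 127.5]
c [692.7  40. ] yaw90 -0.407 sides [52.6 52.9 54.8 53.2]
c [554.9  47.3] yaw90 -0.193 sides [55.4 59.5 55.4 54.5]
c [446.  -30.3] yaw90 -0.418 sides [36.5 43.9 38.6 38.7]
c [555.3 268.3] yaw90 -0.110 sides [179.7 167.3 183.8 166.7]
0.3972154640156797
t 0.10 tcp [175.  625.5 247.4] gap 85.6 grip 0.0 F [0.1 0.2 0.5] tilt [-0.    -0.002 -1.   ]
turn z 0.901 q7 -0.06 shift cm after turn [-47.66  21.21  -0.29]
1.9680117908105763
t 0.10 tcp [175.  625.5 247.4] gap 85.6 grip 0.0 F [0.1 0.2 0.5] tilt [-0.    -0.002 -1.   ]
turn z -0.67 q7 -0.06 shift cm after turn [-21.21 -47.66  -0.18]
```

```bash
python3 -m inch '[[8.5,0,0,0,0,0,0.18],[8.5,0,0,0,0,0,0.18],[8.5,0,0,0,0,0,0.18],[8.5,0,0,0,0,0,0.18],[8.5,0,0,0,0,0,0.181],[8.5,-5.3,2.36,0,0,0,0],[8.5,-5.3,2.36,0,0,0,0],[8.5,-5.3,2.36,0,0,0,0],[8.5,-5.3,2.36,0,0,0,0],[8.5,-5.3,2.36,0,0,0,0]]'
python3 -m inch '[[8.5,-5.3,2.36,0,0,0,0],[8.5,-5.3,2.36,0,0,0,0],[8.5,-5.3,2.36,0,0,0,0],[8.5,-5.3,2.36,0,0,0,0],[8.5,0,0,0,0,0,0]]'
python3 -c "
from h import *
go(474.5,-341.6,180,.397)"
```

```text
time: 1.35
tcp_pos: [387.4, 425.6, 248.1]
eef_rot: [-1.74, -2.616, 0.0]
force: [0.3, -0.4, -0.1]
finger_gap: 85.1
grip_force: 0.0
time: 1.98
tcp_pos: [558.9, 262.3, 248.0]
eef_rot: [1.751, 2.605, -0.002]
force: [-0.1, 0.6, -1.1]
finger_gap: 85.1
grip_force: 0.0
t 1.98 tcp [558.9 262.3 248. ] gap 85.1 grip 0.0 F [-0.1  0.6 -1.1] tilt [-0.003  0.    -1.   ]
turn z -0.01 q7 0.03 shift cm after turn [-52.41 -31.14   6.97]
```

```bash
python3 -m inch '[[8.5,-4.76,-2.83,0.5,0,0,0],[8.5,-4.76,-2.83,0.5,0,0,0],[8.5,-4.76,-2.83,0.5,0,0,0],[8.5,-4.76,-2.83,0.5,0,0,0],[8.5,-4.76,-2.83,0.5,0,0,0],[8.5,-4.76,-2.83,0.5,0,0,0],[8.5,-4.76,-2.83,0.5,0,0,0],[8.5,-4.76,-2.83,0.5,0,0,0],[8.5,-4.76,-2.83,0.5,0,0,0],[8.5,-4.76,-2.83,0.5,0,0,0],[8.5,-4.76,-2.83,0.5,0,0,0]]' >/dev/null
python3 -m inch '[[8.5,0,0,0,0,0,0],[8.5,0,0,0,0,0,0]]'
python3 -c "
from h import *
go(474.5,-341.6,48,.397)
d=snap('wrist','w1'); print({k:v for k,v in d.items() if k!='pixels'})
M=rot(d); p=np.array(d['position'])
def proj(P):
    r=M.T@(np.array(P)-p); t=np.arctan2(np.hypot(r[0],r[1]),r[2]); h=np.hypot(r[0],r[1])+1e-9
    return d['cx']+d['fx']*t*r[0]/h, d['cy']+d['fy']*t*r[1]/h
u,v=map(int,proj([474.5,-341.6,30])); print(u,v)
i=d['pixels']; cv2.imwrite('pics/w1v.png',cv2.resize(i,(800,600),interpolation=cv2.INTER_CUBIC))
"
```

```text
time: 3.6
tcp_pos: [471.0, -333.7, 192.7]
eef_rot: [-1.738, -2.615, -0.001]
force: [-0.6, -0.5, -0.8]
finger_gap: 85.0
grip_force: 0.0
t 3.60 tcp [ 471.  -333.7  192.7] gap 85.0 grip 0.0 F [-0.6 -0.5 -0.8] tilt [ 0.002 -0.    -1.   ]
turn z 0.001 q7 1.21 shift cm after turn [-0.89  0.02 14.47]
{'fx': 297.3186396354542, 'fy': 297.3186396354542, 'cx': 254.06265576911773, 'cy': 187.63328913544905, 'position': array([ 445.46556776, -272.81614627,  317.8140551 ]), 'rotation': array([2.82500336, 0.57040327, 0.07454454])}
254 184
```

View pics/w1v.png

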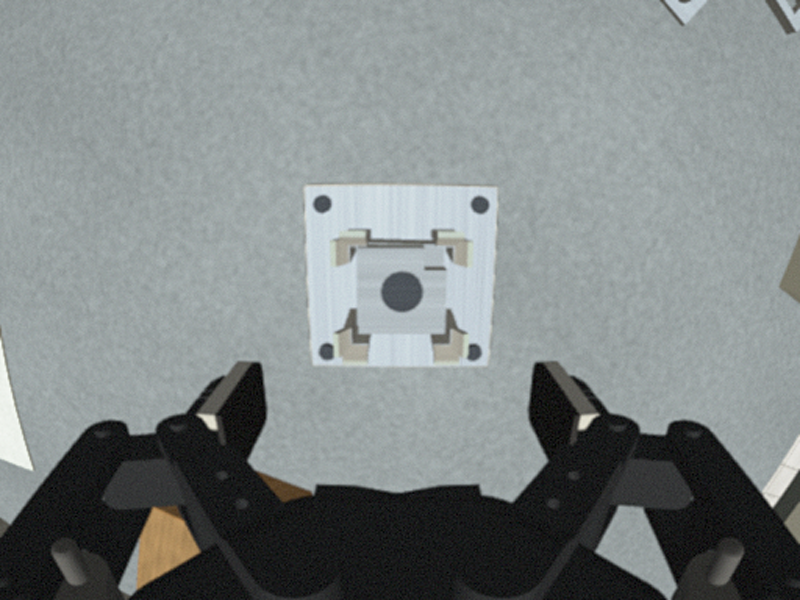

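The nest base corners are at (305,185), (497,187), (489,366) and (313,366). The worn plate's top spans (357,248) to (446,334), with its notch at upper right.

```bash
cat >> h.py <<'E'
def v8(L): return [((u+.5)*.64-.5,(v+.5)*.64-.5) for u,v in L]
E
python3 -c "
from h import *
d=load('w1')
c,y=quad(d,v8([(305,185),(497,187),(489,366),(313,366)]),12,True)
c2,y2=quad(d,v8([(357,248),(446,248),(446,334),(357,334)]),42,True)
go(c[0],c[1],60,y);go(c2[0],c2[1],60,y)"
```

```text
c [ 476.  -339.2] yaw90 0.397 sides [127.1 127.8 128.  128.9]
c [ 476.2 -339.7] yaw90 0.400 sides [53.7 55.  56.4 55. ]
t 3.65 tcp [ 471.4 -333.1  192.9] gap 84.9 grip 0.0 F [0.3 0.1 0.5] tilt [ 0.002  0.    -1.   ]
turn z 0.002 q7 1.21 shift cm after turn [-0.76  0.19 13.29]
t 3.65 tcp [ 471.4 -333.1  192.9] gap 84.9 grip 0.0 F [0.3 0.1 0.5] tilt [ 0.002  0.    -1.   ]
turn z 0.002 q7 1.21 shift cm after turn [-0.81  0.19 13.29]
```

```bash
python3 -m inch '[[8.5,-0.8,0.2,2,0,0,0],[8.5,0,0,4,0,0,0],[8.5,0,0,4,0,0,0],[8.5,0,0,2.5,0,0,0],[8.5,0,0,1,0,0,0],[8.5,0,0,0.9,0,0,0],[8.5,0,0,0,0,0,0]]'
python3 -c "
from h import *
go(476,-339.4,48,.397)"
```

```text
time: 4.53
tcp_pos: [476.1, -341.3, 49.5]
eef_rot: [1.739, 2.616, 0.001]
force: [-0.4, -0.0, -0.0]
finger_gap: 84.7
grip_force: 0.0
t 4.53 tcp [ 476.1 -341.3   49.5] gap 84.7 grip 0.0 F [-0.4 -0.  -0. ] tilt [-0.  0. -1.]
turn z 0.001 q7 1.33 shift cm after turn [0.18 0.06 0.15]
```

Close and then lift slightly.

```bash
python3 -m inch '[[8.5,0.1,0,0.1,0,0,0],[4,0,0,0,0,0,0],[4,0,0,0,0,0,0],[4,0,0,0,0,0,0],[4,0,0,0,0,0,0],[4,0,0,0,0,0,0],[4,0,0,0,0,0,0]]'
python3 -m inch '[[4,0,0,-0.5,0,0,0],[4,0,0,-1,0,0,0],[4,0,0,-2,0,0,0],[4,0,0,-4,0,0,0],[4,0,0,-4,0,0,0],[4,0,0,0,0,0,0],[4,0,0,0,0,0,0]]'
python3 -c "
from h import *
go(546,257,180,.397)
d=snap('wrist','w2')
i=d['pixels']; cv2.imwrite('pics/w2v.png',i[180:384,100:412])
"
```

```text
time: 5.4
tcp_pos: [475.9, -341.0, 49.4]
eef_rot: [1.739, 2.615, 0.001]
force: [-0.5, 0.9, 7.0]
finger_gap: 53.0
grip_force: 62.5
time: 6.28
tcp_pos: [475.1, -340.3, 163.4]
eef_rot: [-1.739, -2.616, -0.001]
force: [-0.9, 1.1, -3.2]
finger_gap: 53.2
grip_force: 63.7
t 6.28 tcp [ 475.1 -340.3  163.4] gap 53.2 grip 63.7 F [-0.9  1.1 -3.2] tilt [ 0.001  0.    -1.   ]
turn z 0.0 q7 1.24 shift cm after turn [52.34 29.63 -1.63]
```

View pics/w2v.png

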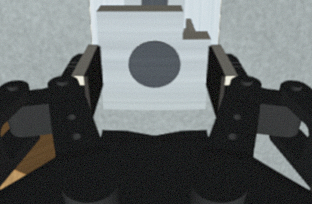

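The worn plate is held level and the gap matches. On to the basket.

```bash
python3 -m inch '[[4,3,1.7,-1,0,0,0],[4,4.7,2.66,-1,0,0,0],[4,4.7,2.66,-1,0,0,0],[4,4.7,2.66,0,0,0,0],[4,4.7,2.66,0,0,0,0],[4,4.7,2.66,0,0,0,0],[4,4.7,2.66,0,0,0,0],[4,4.7,2.66,0,0,0,0],[4,4.7,2.66,0,0,0,0],[4,4.7,2.66,0,0,0,0],[4,4.7,2.66,0,0,0,0],[4,2.3,1.3,0,0,0,0]]' >/dev/null
python3 -m inch '[[4,0,0,0,0,0,0],[4,0,0,0,0,0,0]]'
python3 -c "
from h import *
go(546,257,75,.397)
d=snap('top','t2'); crop('t2',110,140,215,245,5,'t2v')
d=snap('wrist','w3'); i=cv2.imread('pics/t2v.png'); j=d['pixels'][:,:][::1,100:375]
c=np.zeros((525,800,3),np.uint8); c[:,:525]=i; c[:384,525:800]=j; cv2.imwrite('pics/c2.png',c)
"
```

```text
time: 8.07
tcp_pos: [546.0, 253.9, 192.5]
eef_rot: [1.742, 2.614, -0.004]
force: [-0.3, -0.7, -1.6]
finger_gap: 52.8
grip_force: 63.7
t 8.07 tcp [546.  253.9 192.5] gap 52.8 grip 63.7 F [-0.3 -0.7 -1.6] tilt [-0.001 -0.002 -1.   ]
turn z -0.002 q7 0.09 shift cm after turn [ 0.3   0.14 11.75]
```

View pics/c2.png

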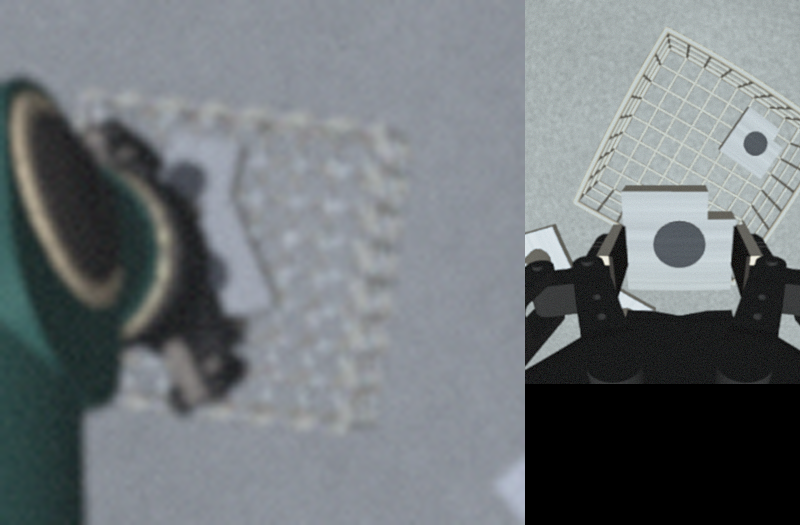

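The wrist view shows two basket rim corners, at (242,30) and (153,203) in original pixels. The plate hangs over the basket. A quick rim check before lowering.

```bash
python3 -c "
from h import *
d=load('w3'); a=px(d,242,30,80,True)[:2]; b=px(d,153,203,80,True)[:2]; print(a,b,np.linalg.norm(a-b))
e=(b-a)/np.linalg.norm(b-a); 
for s in(1,-1): n=s*np.array([-e[1],e[0]]); print((a+b)/2+85*n)
o=get_obs();print(np.degrees(np.arctan2(e[1],e[0])))
"
```

```text
[486.90574909 370.52848211] [468.99507256 208.00577823] 163.50664087448357
[562.43890472 279.95614747]
[393.46191692 298.57811287]
-96.28885535678064
```

```bash
python3 -m inch '[[4,0.2,0.1,2,0,0,0],[4,0,0,4,0,0,0],[4,0,0,4,0,0,0],[4,0,0,2,0,0,0],[4,0,0,1.3,0,0,0],[4,0,0,0.5,0,0,0],[4,0,0,0,0,0,0],[7,0,0,0,0,0,0],[7,0,0,0,0,0,0],[7,0,0,0,0,0,0]]'
python3 -m inch '[[7,0,0,-2,0,0,0],[7,0,0,-4,0,0,0],[7,0,0,-4,0,0,0],[7,0,0,-2,0,0,0],[8.5,0,0,0,0,0,0]]'
python3 -c "
from h import *
d=snap('wrist','w4'); cv2.imwrite('pics/w4v.png',d['pixels'][0:300,60:460])
for y in(-.407,-.407+np.pi/2): go(692.7,40,150,y)"
```

```text
time: 9.43
tcp_pos: [546.7, 258.5, 56.0]
eef_rot: [1.74, 2.615, 0.002]
force: [0.3, 0.2, -0.8]
finger_gap: 70.0
grip_force: 0.0
time: 10.05
tcp_pos: [547.0, 258.7, 177.1]
eef_rot: [1.739, 2.615, 0.005]
force: [0.1, 0.2, -0.1]
finger_gap: 84.4
grip_force: 0.0
t 10.10 tcp [546.1 258.4 175.4] gap 85.1 grip 0.0 F [-0.8  0.1 -0.1] tilt [ 0.  0. -1.]
turn z 0.804 q7 0.10 shift cm after turn [-14.25  22.11   2.55]
t 10.10 tcp [546.1 258.4 175.4] gap 85.1 grip 0.0 F [-0.8  0.1 -0.1] tilt [ 0.  0. -1.]
turn z -0.767 q7 0.10 shift cm after turn [-22.11 -14.25   2.53]
```

View pics/w4v.png

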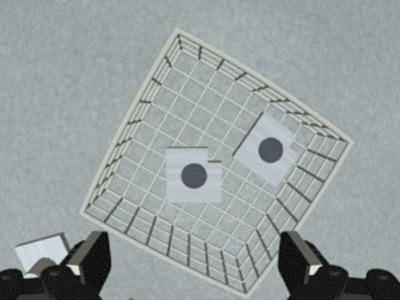

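The worn plate lies flat in the basket, with its centre at (194,175) in the crop. Next is the large spacer.

```bash
python3 -m inch '[[8.5,0,0,0,0,0,0.16],[8.5,0,0,0,0,0,0.161],[8.5,0,0,0,0,0,0.161],[8.5,0,0,0,0,0,0.161],[8.5,0,0,0,0,0,0.161],[8.5,-2.9,4.4,0.5,0,0,0],[8.5,-2.9,4.4,0.5,0,0,0],[8.5,-2.9,4.4,0.5,0,0,0],[8.5,-2.9,4.4,0.5,0,0,0],[8.5,-2.65,4.5,0.5,0,0,0],[8.5,0,0,0,0,0,0],[8.5,0,0,0,0,0,0]]'
python3 -c "
from h import *
d=snap('wrist','w5'); cv2.imwrite('pics/w5v.png',cv2.resize(d['pixels'],(800,600),interpolation=cv2.INTER_CUBIC))
go(692.7,40,20,-.407)"
```

```text
time: 11.6
tcp_pos: [691.6, 40.0, 148.1]
eef_rot: [-2.623, -1.725, 0.005]
force: [0.3, -0.1, -0.8]
finger_gap: 84.7
grip_force: 0.0
t 11.65 tcp [691.7  41.2 148.6] gap 85.0 grip 0.0 F [-0.1 -0.1 -0.1] tilt [-0.001 -0.003 -1.   ]
turn z 0.001 q7 -0.19 shift cm after turn [-0.06  0.18 12.86]
```

View pics/w5v.png

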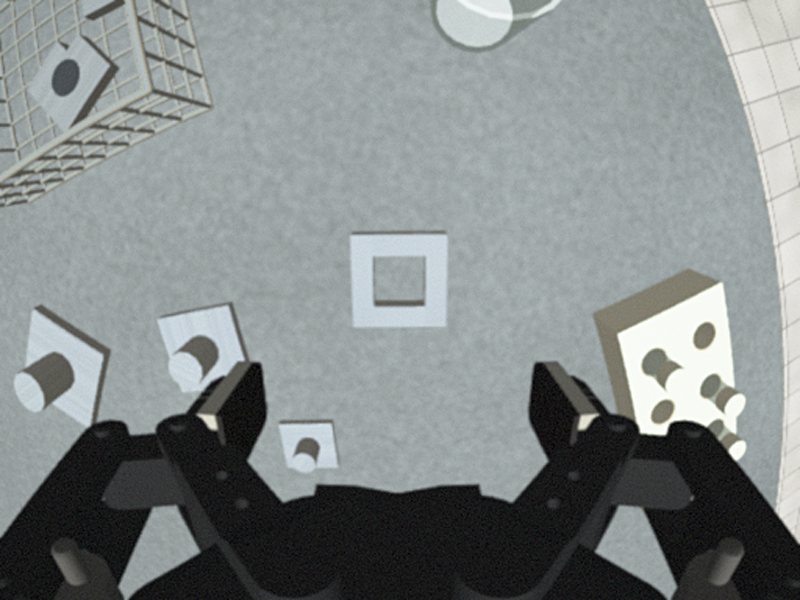

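The large frame's top face has corners at (350,233), (447,233), (446,326) and (351,328). The middle cover is on its left at (195,350).

```bash
python3 -c "
from h import *
d=load('w5')
c,y=quad(d,v8([(350,233),(447,233),(446,326),(351,328)]),14,True)
go(c[0],c[1],20,y)"
```

```text
c [693.   42.6] yaw90 -0.401 sides [54.6 55.3 56.3 56.6]
t 11.65 tcp [691.7  41.2 148.6] gap 85.0 grip 0.0 F [-0.1 -0.1 -0.1] tilt [-0.001 -0.003 -1.   ]
turn z -0.005 q7 -0.19 shift cm after turn [ 0.19  0.1  12.86]
```

```bash
python3 -m inch '[[8.5,0.15,0.1,2,0,0,0],[8.5,0,0,4,0,0,0],[8.5,0,0,4,0,0,0],[8.5,0,0,1.7,0,0,0],[8.5,0,0,0.9,0,0,0],[8.5,0,0,0,0,0,0],[4,0,0,0,0,0,0],[4,0,0,0,0,0,0],[4,0,0,0,0,0,0],[4,0,0,0,0,0,0],[4,0,0,0,0,0,0],[4,0,0,0,0,0,0]]'
python3 -m inch '[[4,0,0,-0.5,0,0,0],[4,0,0,-2,0,0,0],[4,0,0,-5,0,0,0],[4,0,0,-5,0,0,0],[4,0,0,-3,0,0,0],[4,0,0,0,0,0,0],[4,0,0,0,0,0,0]]'
python3 -c "
from h import *
d=snap('wrist','w6')
for y in(.397,-1.174): go(476,-339.4,150,y)"
```

```text
time: 13.15
tcp_pos: [695.2, 41.0, 26.6]
eef_rot: [2.624, 1.726, 0.003]
force: [-2.5, 0.6, 7.8]
finger_gap: 50.8
grip_force: 60.9
time: 14.02
tcp_pos: [693.7, 41.1, 178.9]
eef_rot: [-2.624, -1.726, 0.001]
force: [0.1, 0.3, -1.6]
finger_gap: 50.3
grip_force: 62.5
t 14.07 tcp [693.4  41.1 178.2] gap 50.6 grip 62.5 F [ 0.1  0.5 -1.5] tilt [-0.001 -0.002 -1.   ]
turn z -0.804 q7 -0.21 shift cm after turn [-26.68 -34.76   2.91]
t 14.07 tcp [693.4  41.1 178.2] gap 50.6 grip 62.5 F [ 0.1  0.5 -1.5] tilt [-0.001 -0.002 -1.   ]
turn z 0.767 q7 -0.21 shift cm after turn [-34.75  26.7    2.79]
```

```bash
python3 -m inch '[[4,0,0,0,0,0,-0.16],[4,0,0,0,0,0,-0.161],[4,0,0,0,0,0,-0.161],[4,0,0,0,0,0,-0.161],[4,0,0,0,0,0,-0.161],[4,-2,-2.6,0,0,0,0],[4,-3.3,-4.3,0,0,0,0],[4,-3.3,-4.3,0,0,0,0],[4,-3.3,-4.3,0,0,0,0],[4,-3.3,-4.3,0,0,0,0],[4,-3.3,-4.3,0,0,0,0],[4,-3.3,-4.3,0,0,0,0]]' >/dev/null
python3 -m inch '[[4,-3.3,-4.3,0,0,0,0],[4,-1.6,-2.05,0,0,0,0],[4,0,0,0,0,0,0],[4,0,0,0,0,0,0]]'
python3 -c "
from h import *
d=snap('wrist','w7')
go(476,-339.4,150,.397)
a=d['pixels'][110:330,140:370]; s=snap('scene','s7')['pixels'][170:330,40:240]
a=cv2.resize(a,(460,440)); s=cv2.resize(s,(330,264))
c=np.zeros((440,790,3),np.uint8); c[:,:460]=a; c[:264,460:]=s; cv2.imwrite('pics/c3.png',c)"
```

```text
time: 16.08
tcp_pos: [477.4, -338.3, 178.3]
eef_rot: [-1.737, -2.615, -0.001]
force: [0.2, 1.1, -1.0]
finger_gap: 50.4
grip_force: 62.5
t 16.12 tcp [ 477.8 -338.   178.5] gap 50.2 grip 62.5 F [ 0.4  1.3 -0.4] tilt [ 0.002 -0.    -1.   ]
turn z 0.002 q7 1.19 shift cm after turn [-0.07 -0.22  2.85]
```

View pics/c3.png

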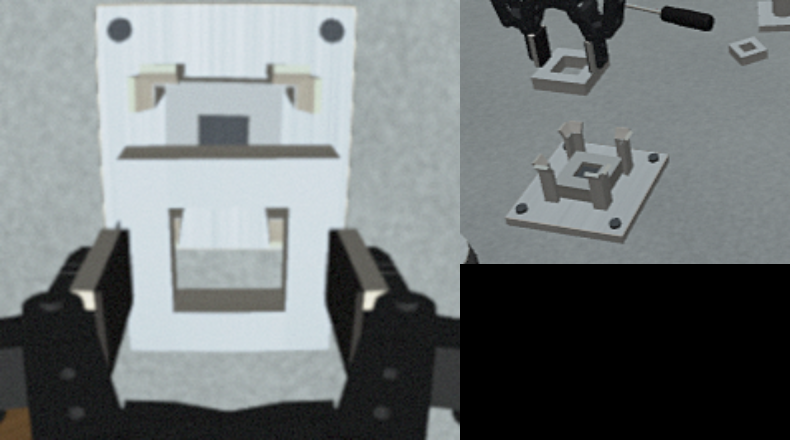

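The spacer is held level and square, with its top corners in the left panel at (120,158), (338,158), (330,350) and (130,350). The cell body sits in the pocket.

```bash
python3 -c "
from h import *
d=load('w7'); f=lambda L:[((u+.5)/2-.5+140,(v+.5)/2-.5+110) for u,v in L]
for z in(172,168,164): quad(d,f([(120,158),(338,158),(330,350),(130,350)]),z,True)
# nest base
quad(d,f([(118,30),(331,30)]),12,True); 
quad(d,f([(170,208),(288,208),(284,311),(174,311)]),166,True)
"
```

```text
c [ 476.1 -334.8] yaw90 0.402 sides [50.5 52.6 52.8 52.6]
c [ 476.9 -336.5] yaw90 0.402 sides [52.  54.2 54.4 54.2]
c [ 477.6 -338.3] yaw90 0.402 sides [53.6 55.8 56.  55.8]
c [ 455.3 -291.7] yaw90 0.398 sides [104.8 104.8]
c [ 477.1 -337.3] yaw90 0.399 sides [29.1 29.2 29.1 29.2]
```

```bash
python3 -m inch '[[4,-0.1,-0.2,2,0,0,0],[4,0,0,4,0,0,0],[4,0,0,3,0,0,0],[4,0,0,1.5,0,0,0],[4,0,0,0.8,0,0,0],[4,0,0,0.3,0,0,0],[4,0,0,0,0,0,0],[4,0,0,0,0,0,0]]'
python3 -m inch '[[4,0,0,0.1,0,0,0],[4,0,0,0.1,0,0,0],[4,0,0,0,0,0,0],[4,0,0,0,0,0,0]]'
python3 -c "
from h import *
go(476,-339.4,57,.397)"
```

```text
time: 17.18
tcp_pos: [476.1, -341.7, 64.1]
eef_rot: [1.739, 2.615, 0.0]
force: [-0.1, -1.1, -0.7]
finger_gap: 50.1
grip_force: 62.5
time: 17.68
tcp_pos: [475.6, -341.4, 61.3]
eef_rot: [1.74, 2.616, 0.0]
force: [0.5, 0.3, -1.4]
finger_gap: 50.5
grip_force: 62.5
t 17.68 tcp [ 475.6 -341.4   61.3] gap 50.5 grip 62.5 F [ 0.5  0.3 -1.4] tilt [-0.  0. -1.]
turn z -0.0 q7 1.27 shift cm after turn [0.17 0.11 0.43]
```

```bash
python3 -m inch '[[4,0.15,0.05,0.1,0,0,0],[4,0,0,0.1,0,0,0],[4,0,0,0.1,0,0,0],[4,0,0,0,0,0,0],[4,0,0,0,0,0,0]]'
python3 -m inch '[[4,0,0,0.1,0,0,0],[4,0,0,0.1,0,0,0],[4,0,0,0,0,0,0],[4,0,0,0,0,0,0]]'
```

```text
time: 18.3
tcp_pos: [475.5, -339.9, 58.3]
eef_rot: [1.74, 2.616, -0.0]
force: [-0.1, -0.8, -1.1]
finger_gap: 50.1
grip_force: 62.5
time: 18.8
tcp_pos: [475.6, -339.9, 56.6]
eef_rot: [1.74, 2.616, 0.0]
force: [-1.9, 1.6, 4.9]
finger_gap: 50.4
grip_force: 64.7
```

Contact at TCP z 56.6, as computed. Release and lift.

```bash
python3 -m inch '[[8,0,0,0,0,0,0],[8,0,0,0,0,0,0],[8,0,0,0,0,0,0],[8,0,0,-1,0,0,0],[8,0,0,-3,0,0,0],[8,0,0,-4,0,0,0],[8,0,0,-4,0,0,0],[8,0,0,0,0,0,0]]'
python3 -c "
from h import *
snap('wrist','w8')
d=load('w5')
c,y=quad(d,v8([(158,319),(234,303)]),8,True)
for yy in(-.193,-.193+np.pi/2): go(554.9,47.3,160,yy)"
```

```text
time: 19.8
tcp_pos: [477.3, -341.3, 180.3]
eef_rot: [1.736, 2.61, 0.001]
force: [-0.4, -0.7, 0.5]
finger_gap: 79.5
grip_force: 0.0
c [564.5  75.1] yaw90 -0.209 sides [58.4 58.4]
t 19.85 tcp [ 476.3 -340.3  178.3] gap 80.1 grip 0.0 F [-0.2  0.7 -0.5] tilt [-0.003  0.003 -1.   ]
turn z 0.59 q7 1.19 shift cm after turn [39.55  0.27  1.72]
t 19.85 tcp [ 476.3 -340.3  178.3] gap 80.1 grip 0.0 F [-0.2  0.7 -0.5] tilt [-0.003  0.003 -1.   ]
turn z -0.981 q7 1.19 shift cm after turn [-0.27 39.54  1.94]
```

```bash
python3 -m inch '[[6,0,0,0,0,0,0.147],[6,0,0,0,0,0,0.147],[6,0,0,0,0,0,0.148],[6,0,0,0,0,0,0.148],[6,3,0,0.3,0,0,0],[6,5.2,0.05,0.3,0,0,0],[6,5.2,0.05,0.3,0,0,0],[6,5.2,0.05,0.3,0,0,0],[6,5.2,0.05,0.2,0,0,0],[6,5.2,0.05,0,0,0,0],[6,5.2,0,0,0,0,0],[6,5.2,0,0,0,0,0]]' >/dev/null
python3 -m inch '[[6,0,0,0,0,0,0],[6,0,0,0,0,0,0]]'
python3 -c "
from h import *
d=snap('wrist','w9'); p=d['pixels']
go(554.9,47.3,34,-.193)
a=cv2.resize(p[60:310,110:400],None,fx=2,fy=2,interpolation=cv2.INTER_CUBIC)
b=cv2.resize(load('w8')['pixels'][110:250,190:320],(215,231))
c=np.zeros((500,797,3),np.uint8); c[:,:580]=a; c[:231,581:796]=b; cv2.imwrite('pics/c4.png',c)"
```

```text
time: 21.6
tcp_pos: [552.8, 45.9, 161.5]
eef_rot: [-2.425, -1.997, 0.003]
force: [0.3, -1.4, -0.3]
finger_gap: 60.3
grip_force: 0.0
t 21.65 tcp [552.9  45.1 161.7] gap 60.0 grip 0.0 F [ 0.2 -0.  -0.2] tilt [-0.001 -0.001 -1.   ]
turn z -0.002 q7 -0.05 shift cm after turn [ 0.27  0.17 12.77]
```

View pics/c4.png

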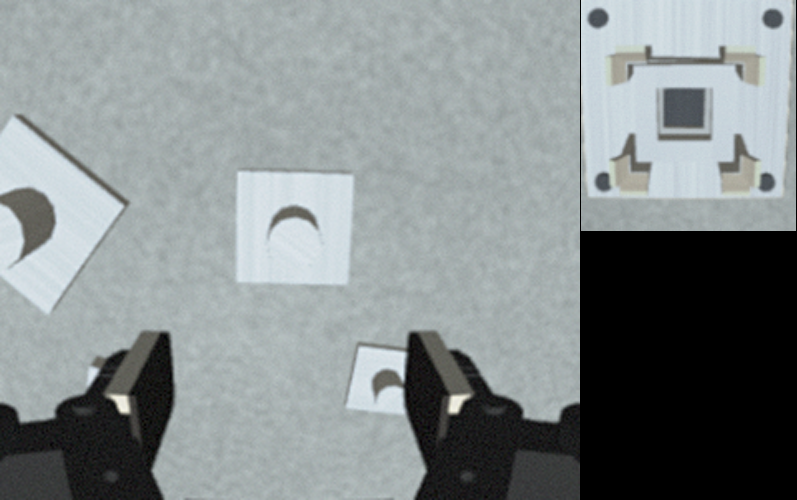

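The spacer sits square in the nest (right panel). The middle cover's plate corners are at (238,170), (354,174), (348,285) and (237,283), with the knob top at (296,240).

```bash
python3 -c "
from h import *
d=load('w9'); f=lambda L:[((u+.5)/2-.5+110,(v+.5)/2-.5+60) for u,v in L]
c,y=quad(d,f([(238,170),(354,174),(348,285),(237,283)]),8,True)
k=px(d,*f([(296,241)])[0],38,True); print(k)
go(c[0],c[1],34,y);go(k[0],k[1],34,y)"
```

```text
c [555.8  48.9] yaw90 -0.219 sides [54.8 55.  54.8 55.9]
[556.65488871  50.31036035  38.        ]
t 21.65 tcp [552.9  45.1 161.7] gap 60.0 grip 0.0 F [ 0.2 -0.  -0.2] tilt [-0.001 -0.001 -1.   ]
turn z 0.025 q7 -0.05 shift cm after turn [ 0.45  0.22 12.77]
t 21.65 tcp [552.9  45.1 161.7] gap 60.0 grip 0.0 F [ 0.2 -0.  -0.2] tilt [-0.001 -0.001 -1.   ]
turn z 0.025 q7 -0.05 shift cm after turn [ 0.61  0.27 12.77]
```

```bash
python3 -m inch '[[6,0,0,0,0,0,0.025],[6,0.5,0.25,2,0,0,0],[6,0,0,4,0,0,0],[6,0,0,4,0,0,0],[6,0,0,1.7,0,0,0],[6,0,0,0.8,0,0,0],[6,0,0,0,0,0,0],[1.5,0,0,0,0,0,0],[1.5,0,0,0,0,0,0],[1.5,0,0,0,0,0,0],[1.5,0,0,0,0,0,0],[1.5,0,0,0,0,0,0]]'
python3 -m inch '[[1.5,0,0,0,0,0,0],[1.5,0,0,0,0,0,0]]'
```

```text
time: 23.15
tcp_pos: [557.6, 51.0, 38.6]
eef_rot: [2.45, 1.967, 0.003]
force: [-1.5, 0.3, 5.1]
finger_gap: 21.6
grip_force: 58.5
time: 23.4
tcp_pos: [557.7, 51.0, 38.6]
eef_rot: [2.45, 1.967, 0.003]
force: [-1.5, 0.6, 4.6]
finger_gap: 21.9
grip_force: 58.5
```

```bash
python3 -m inch '[[1.5,0,0,-0.5,0,0,0],[1.5,0,0,-2,0,0,0],[1.5,0,0,-5,0,0,0],[1.5,0,0,-5,0,0,0],[1.5,0,0,-3,0,0,0],[1.5,0,0,0,0,0,0]]'
python3 -c "
from h import *
snap('wrist','w10')
go(476,-339.4,180,.397)"
```

```text
time: 24.15
tcp_pos: [558.7, 50.8, 195.9]
eef_rot: [2.448, 1.965, 0.01]
force: [0.2, -0.2, -1.8]
finger_gap: 21.9
grip_force: 58.9
t 24.20 tcp [557.4  50.9 193.9] gap 21.4 grip 58.9 F [-0.4 -0.1 -1.6] tilt [ 0.002  0.002 -1.   ]
turn z -0.615 q7 -0.10 shift cm after turn [-32.85 -22.61   1.28]
```

```bash
python3 -m inch '[[1.5,0,0,0,0,0,-0.153],[1.5,0,0,0,0,0,-0.154],[1.5,0,0,0,0,0,-0.154],[1.5,0,0,0,0,0,-0.154],[1.5,-2.5,-1.7,0,0,0,0],[1.5,-4,-2.75,0,0,0,0],[1.5,-4,-2.75,0,0,0,0],[1.5,-4,-2.75,0,0,0,0],[1.5,-4,-2.75,0,0,0,0],[1.5,-4,-2.75,0,0,0,0],[1.5,-4,-2.75,0,0,0,0],[1.5,-4,-2.75,0,0,0,0]]' >/dev/null
python3 -m inch '[[1.5,-2.3,-1.6,0,0,0,0],[1.5,0,0,0,0,0,0],[1.5,0,0,0,0,0,0]]'
python3 -c "
from h import *
d=snap('wrist','w11'); p=d['pixels']
go(476,-339.4,84,.397)
a=cv2.resize(p[90:340,120:390],None,fx=2,fy=2,interpolation=cv2.INTER_CUBIC)
s=snap('scene','s11')['pixels'][170:330,40:240]; s=cv2.resize(s,(250,200))
c=np.zeros((500,795,3),np.uint8); c[:,:540]=a; c[:200,541:791]=s; cv2.imwrite('pics/c5.png',c)"
```

```text
time: 26.08
tcp_pos: [475.6, -337.7, 191.1]
eef_rot: [-1.738, -2.614, -0.001]
force: [-0.8, 0.9, -1.1]
finger_gap: 21.6
grip_force: 59.0
t 26.12 tcp [ 476.  -337.3  191.4] gap 21.3 grip 59.0 F [ 0.5  0.5 -2. ] tilt [ 0.002 -0.001 -1.   ]
turn z 0.002 q7 1.21 shift cm after turn [-0.21 -0.08 10.74]
```

View pics/c5.png

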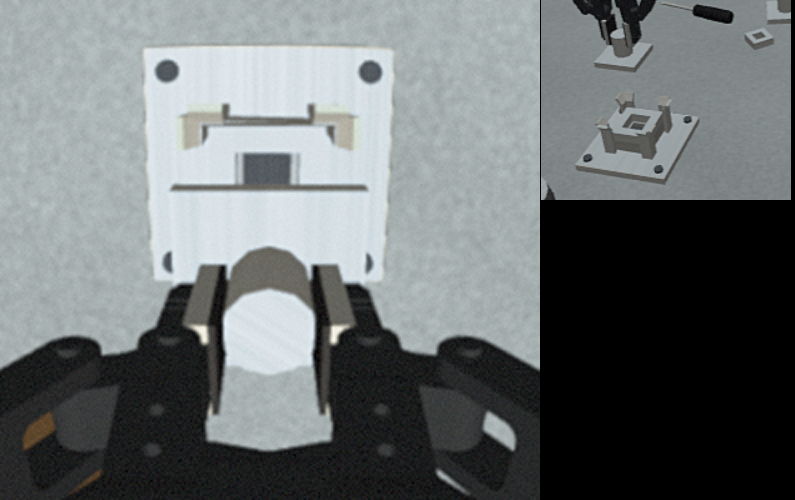

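The cover is held upright and square by its knob, with its front edge running from (171,189) to (367,188). From that edge I can work out the cover's centre.

```bash
python3 -c "
from h import *
d=load('w11'); f=lambda u,v:((u+.5)/2-.5+120,(v+.5)/2-.5+90)
a=px(d,*f(171,190),160.8,True)[:2];b=px(d,*f(367,189),160.8,True)[:2]
e=b-a;print(a,b,np.linalg.norm(e),np.arctan2(e[1],e[0]));e/=np.linalg.norm(e)
c=(a+b)/2
for s in(1,-1): print(c+s*27.5*np.array([-e[1],e[0]]))
k=px(d,*f(270,332),190.8,True);print(k)
"
```

```text
[ 441.03620414 -324.32476611] [ 490.13673238 -303.3418654 ] 53.39610468445319 0.4038558164834893
[ 454.77987903 -288.54561856]
[ 476.39305748 -339.12101295]
[ 476.3845961  -338.76318425  190.8       ]
```

```bash
python3 -m inch '[[1.5,0,0,2,0,0,0],[1.5,0,0,3,0,0,0],[1.5,0,0,2,0,0,0],[1.5,0,0,1,0,0,0],[1.5,0,0,0.6,0,0,0],[1.5,0,0,0,0,0,0],[1.5,0,0,0,0,0,0]]'
python3 -c "
from h import *
go(475.8,-339,83,.397)"
```

```text
time: 27.05
tcp_pos: [476.3, -339.3, 107.0]
eef_rot: [1.739, 2.615, 0.0]
force: [-0.5, -0.2, 0.2]
finger_gap: 21.4
grip_force: 58.9
t 27.05 tcp [ 476.3 -339.3  107. ] gap 21.4 grip 58.9 F [-0.5 -0.2  0.2] tilt [-0.001  0.001 -1.   ]
turn z -0.0 q7 1.28 shift cm after turn [ 0.05 -0.04  2.4 ]
```

```bash
python3 -m inch '[[1.5,0,0,0.6,0,0,0],[1.5,0,0,0.6,0,0,0],[1.5,0,0,0.4,0,0,0],[1.5,0,0,0.3,0,0,0],[1.5,0,0,0.2,0,0,0],[1.5,0,0,0,0,0,0],[1.5,0,0,0,0,0,0]]'
python3 -m inch '[[1.5,0,0,0.1,0,0,0],[1.5,0,0,0.1,0,0,0],[1.5,0,0,0,0,0,0],[1.5,0,0,0,0,0,0]]'
```

```text
time: 27.92
tcp_pos: [476.0, -339.1, 85.4]
eef_rot: [1.74, 2.616, 0.0]
force: [0.2, -0.2, -1.1]
finger_gap: 21.2
grip_force: 58.9
time: 28.42
tcp_pos: [475.9, -338.9, 83.3]
eef_rot: [1.74, 2.616, 0.0]
force: [0.7, -0.5, -1.4]
finger_gap: 21.7
grip_force: 58.9
```

```bash
python3 -m inch '[[1.5,0,0,0.1,0,0,0],[1.5,0,0,0.05,0,0,0],[1.5,0,0,0,0,0,0],[1.5,0,0,0,0,0,0]]'
```

```text
time: 28.92
tcp_pos: [476.0, -339.1, 82.6]
eef_rot: [1.74, 2.616, 0.001]
force: [-1.0, 0.9, 6.0]
finger_gap: 21.7
grip_force: 59.8
```

Seated at exactly 82.6. Release, lift and check by numbers, since all ten picture views are used.

```bash
python3 -m inch '[[5,0,0,0,0,0,0],[5,0,0,0,0,0,0],[5,0,0,0,0,0,0],[5,0,0,-1,0,0,0],[5,0,0,-3,0,0,0],[5,0,0,-4,0,0,0],[5,0,0,-3,0,0,0],[5,0,0,0,0,0,0],[5,0,0,0,0,0,0]]'
python3 -c "
from h import *
d=snap('wrist','w12'); go(476,-339,190,.397)
# knob top (z 82): bright round blob; compare with expected projection
M=rot(d); p=np.array(d['position'])
def proj(P):
    r=M.T@(np.array(P,float)-p); h=np.hypot(r[0],r[1]); t=np.arctan2(h,r[2]); return d['cx']+d['fx']*t*r[0]/h, d['cy']+d['fy']*t*r[1]/h
u,v=proj([476,-339.4,82]); print('expected knob',u,v)
g=cv2.GaussianBlur(cv2.cvtColor(d['pixels'],cv2.COLOR_BGR2GRAY),(3,3),0)
x0,y0=int(u)-45,int(v)-45
for th in (25,40,60):
  c=cv2.HoughCircles(cv2.resize(g[y0:y0+90,x0:x0+90],None,fx=4,fy=4),cv2.HOUGH_GRADIENT,1,60,param1=100,param2=th,minRadius=40,maxRadius=110)
  if c is not None:
    for a in c[0][:3]: q=(a[0]/4+x0,a[1]/4+y0); print(th,q,a[2]/4,px(d,*q,82,True))
r=np.hypot(*(np.array(proj([488,-339.4,82]))-np.array((u,v)))); print('exp r',r)
# plate edge profile along nest axes at z=52: brightness between plate edge
for ang in(.397,.397+np.pi/2):
  s=np.arange(-32,33,2); print([int(g[int(round(b)),int(round(a))]) for a,b in (proj([476+k*np.cos(ang)-0*k,-339.4+k*np.sin(ang),52]) for k in s)])
"
```

```text
time: 30.05
tcp_pos: [475.6, -338.5, 191.5]
eef_rot: [-1.739, -2.615, -0.0]
force: [-1.0, 0.4, 0.1]
finger_gap: 50.2
grip_force: 0.0
t 30.10 tcp [ 475.4 -338.4  190.9] gap 49.8 grip 0.0 F [-0.1 -0.6 -0.5] tilt [ 0.001 -0.001 -1.   ]
turn z 0.0 q7 1.21 shift cm after turn [-0.08  0.04  0.09]
expected knob 254.1942692337215 191.83862437580024
exp r 14.45910295386864
[219, 221, 223, 221, 218, 217, 216, 222, 222, 222, 196, 123, 148, 217, 222, 222, 221, 220, 219, 211, 160, 112, 174, 217, 215, 218, 218, 216, 216, 217, 218, 216, 216]
[219, 219, 219, 219, 218, 219, 217, 219, 223, 223, 220, 220, 221, 220, 221, 222, 221, 202, 123, 103, 110, 193, 221, 221, 220, 221, 222, 221, 218, 172, 196, 125, 124]
```

The knob's dark flanks lie symmetric about the nest centre (±10 mm) and the far plate edge is at about 27 mm, so the cover is centred. Seating height matched on contact. Handing in.

```bash
python3 -c "
from workcell import sign_off
print(sign_off())"
```

```text
the job is handed in; nothing more can be done
None
```

I handed the job in at about 30 s: the worn plate lies in the basket, and the large spacer and the middle-sized cover are stacked on the cell body in the nest. My pictures and contact heights agreed with this, though I checked the cover after release only by image numbers, and the hand-in gave no verdict.

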